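# Bring a banded sample under the pull-out magnifier and hold the magnifier over it

## Task

Take the oak-coloured sample panel with the red edge band out of the cooling rack and, without forcing it, slide it down fully home, band up, into the wide slot of the inspection stand, then let go of it. Grip the upright black handle of the parked magnifier so that its red release button is squeezed in, draw the telescoping arm out past its first stop to its second stop, where the lens stands over the red band, and finish while still holding it there with the button squeezed: the arm springs back if let go. Leave all the other things where they are.

Things in the scene. Friction and masses are not known exactly. Their poses are not given: they have to be found in the camera images.
- sample_mid (a point): centre of the oak-coloured panel, 110 mm long (x), 16 mm thick (y), 100 mm tall (z, up), red band along its top edge, about 0.13 kg. The centre is 50 mm above its lower edge. It starts in either groove of the rack. Grip it across its thickness about 20 mm below the top edge, so that the fingers clear the stand's block when it is home. Either way round is fine.
- rack: plywood cooling rack, 130 x 125 mm, 30 mm high, origin at the centre of its underside; two grooves along its x at y = +35 and -35 mm, 20 mm wide, floor 10 mm above the table; each holds one panel.
- grey_sample_mid (a point): centre of a grey panel with a black band, same size as the sample, in the other groove of the rack; leave it there.
- stand: fixed inspection stand; origin on the table under the middle of the wide slot, z up. Base plate x -85 to 85, y -65 to 405 mm, 10 mm thick; on it a white two-slot block, x -69 to 69, y -32 to 115 mm, top at z = 42 mm; at y = 335 mm a post with the telescoping magnifier arm, its axis at z = 175 mm along y. The arm pulls out towards the stand's -y.
- wide_slot (a point): middle of the mouth of the wide slot, at the block's top (z = 42 mm), axes as the stand. The slot runs along x, 118 mm long, 18 mm wide in y (a lead-in opens it to 26 mm over the top 8 mm), 30 mm deep: a panel that is home has its centre 20 mm above this point. It lies under the lens at the second stop.
- narrow_slot (a point): centre of the mouth of the narrow slot (12 mm wide, for thin boards), 90 mm from the wide one towards the stand's +y; it lies under the lens at the first stop and stays empty.
- grip: upright black handle on the arm's moving end, axes as the stand; origin at its middle (z = 222 mm), where to grip it. 28 mm along y; it rises 25 mm above the origin, a wider block begins 29 mm below. Its fixed face is at x = -11.5, the red button's at x = +16.5 out, +11.5 mm pressed: grip across x with 25 to 40 N. At stand y = 245 mm parked, 65 mm at the second stop.
- lens (a point): centre of the magnifier lens, 65 mm from the handle towards the stand's -y, 175 mm above the table; its ring is 78 mm across and 14 mm high. Parked it stands at stand y = 180 mm, at the second stop at y = 0, over the wide slot. Behind the handle the arm rises to z = 215 mm at most.
- button_face (a point): middle of the outer face of the red release button (23 mm wide, 42 mm tall), on the handle's +x side.
- release_button (a joint): travel of the button: 0 out, 0.005 m fully in; it frees the latch from about 0.003 m. The spring takes 3 N at first and 6 N fully in. Unpressed, the arm is latched in its parked place; it latches again when it springs back.
- inner_stage (a joint): extension of the inner tube, 0 (parked) to 0.09 m (its end, the first stop); it comes out first, against a return spring of 3 to 4 N.
- outer_stage (a joint): extension of the outer tube, 0 to 0.09 m; it comes out after the inner tube, against a return spring of 6 to 7.4 N, and its end is the second stop. Handle travel = inner_stage + outer_stage, 0.18 m in all, along the stand's -y.
- star_knob: loose black star knob, 48 mm across, stud up; bystander.
- spare_roller: white nylon roller standing upright, 38 mm across, 110 mm tall; bystander.
- lock_ring: knurled steel lock ring, 64 mm across, 14 mm tall; bystander.
- wrench: steel wrench, 150 mm, lying flat; bystander.
- glue_brush: flat brush, 180 mm, lying flat; bystander.
- cleaner: blue bottle, 56 mm across, 150 mm tall; bystander.
- sample: the sample panel itself: origin at the centre of its lower edge, axes as for its centre point.
Not all that is in view belongs to the job. Leave any purple look-alike of the sample alone.

How it is judged:
By the outcome, as a careful person would: the job done as asked, in the order asked, and still so for the second after the job is handed in, while the arm keeps its last pose, push and grip.
It also fails if it takes over 54 s, if anything falls off the work surface, if the arm or the gripper's body presses on something with over 40 N, if the wrist force passes 120 N, or if a joint passes its speed limit or range.

## Robot

A 6-joint arm with a two-finger parallel gripper is mounted at the origin on the work surface. World frame = base frame: x ahead of the robot, y to its left, z up, the work surface at z = 0. Lengths are in mm, angles in rad, forces in N, time in s.
With the tool pointing down it reaches from about 275 to 825 mm from the base axis. Payload 4.9 kg.
Tool frame: the origin (TCP) lies midway between the tips of the shut fingers; the grasp point (between the pads) lies 19 mm behind it; z points along the fingers, y is the direction in which the jaws open and shut (so a half turn about z gives the same grasp; the last joint's range is limited). The gripper opens to 85 mm and grips with 20 to 120 N. Pads are 22 mm wide; open, the fingers measure 114 mm over their backs; the gripper's body (76 mm by 85 mm) begins 54 mm behind the grasp point. The pads swing forward as they close: fully open they stand 13 mm farther back than shut.
Start: joints at [-0.134, 0.326, -0.193, 1.052, 0, 1.437], TCP at [550.017, 0.009, 231.281] pointing down, gripper open.
Joint ranges: [-2.65, 2.65], [-0.97, 1.79], [-1.3, 1.35], [-1.93, 2.1], [-1.47, 1.37], [-3.14, 3.14]. Speed limits (rad/s): [2.57, 2.57, 3.14, 3.14, 3.14, 3.14].

## Interface

Orientations are given as [roll, pitch, yaw] about the fixed x, y, z axes, in that order (R = Rz(yaw) Ry(pitch) Rx(roll)).
In Python, from cell import r gives the robot as it stands.
- The arm moves only by the tool step_arm, never from a script. Its argument "plan" is a list of rows, each a list of 7 numbers: the finger opening in m, from 0 to 0.0854, then the shift along the tool's x, y, z in m, then the turn, a rotation vector about the tool's x, y, z in degrees. In form: [[jaw, x, y, z, ax, ay, az], ...]. A call has 1 to 20 rows; each row is the pose to reach, as a shift and turn from the pose commanded when the call began, along the tool's axes at that moment; what a row does not reach only later rows make up. A row lasts 1/12 s, in which the tool goes at most 41.7 mm and 7.16 degrees, less where a joint would pass 70% of its speed; a pose out of reach is approached as far as the arm can. A call with a gripper value outside its range is refused whole. The fingers move at their own pace and stop on an object; "grip_force" is the grip in N (left out, the last holds). Time passes only in rows, so rows that repeat a pose let the fingers close. It gives the time, the measured TCP pose, the force and the opening at its end, in the units of the state.
- r.observe(): the state, without advancing time (a new reading comes with each control period).
- r.snapshot(name): name is "scene" or "side" or "wrist"; returns a dict with "color" (384x512x3 uint8, blue, green, red), "vertical_fov" (degrees; the focal length in pixels is half the picture's height over the tangent of half this angle, whatever the lens; pixels are square), "cx", "cy" (the principal point, pixels), "R" (3x3) and "t" (3): a world point X has camera coordinates R X + t. Camera axes: x right, y down, z forward; pixel columns grow to the right and rows downward; lengths in mm; the calibration is good to about 2 mm. A picture is of the moment at which its call begins. There is no depth.
- r.job_done(): hands the job in, once; it reports no verdict.
Trained networks look in the newest picture that a camera, given by its name, has taken for a name from the list of things; names that differ only in an ending like _2 or _b are one class to them, and where a whole thing is asked for, a point or a joint stands for the part that bears it (a point fixed in the world has none). Each returns a list of dicts, best first, with "conf" (0 to 1); they miss things now and then, are a little off and sometimes report something else, mostly with a low value. They report only what shows in the picture. A call takes as long as a camera call. They do not tell look-alikes from the thing itself.
- r.spot_in(camera, label): "location" ([x, y, z] in mm, in world coordinates, good to about 4 mm: the middle of the surface that is visible of it).
- r.place_of(camera, label): "location" ([x, y, z] in mm, in world coordinates, good to about 4 mm: a listed point, or the origin of a listed thing).
The state is a dict: "time": time; "q": joint angles; "qd": joint speeds; "effort": joint torques, N m; "tool_pos": TCP position; "tool_rot": TCP orientation; "wrist_force": force on the tool from outside, world axes, zero at the start; "wrist_torque": the same for the moment, N m; "gripper_width": opening from 0.0 (shut) to 1.0 (fully open).
Only numpy, scipy, OpenCV 4.12 (cv2) and the standard library are available. Lean on these libraries where they do the work, as an engineer would, in place of code of your own. Each camera call takes 0.05 s, during which the arm holds its last target.

## Working session

There is one attempt and no reset: what is moved stays moved. The work goes in short steps, Python scripts to look and compute and a tool call to move; the robot and the scene stay as the last step left them, time stands still between calls to the robot, and variables do not carry over. Pictures are saved under pics/ and viewed, and the job is handed in when it is done.

Besides the shell and the picture viewer there is one more tool, called after "Call:" by a JSON object that holds its "name" and its "arguments", one argument or row to a line. step_arm: Moves the arm, as the interface text tells. Its arguments: {"type":"object","properties":{"plan":{"type":"array","items":{"type":"array","items":{"type":"number"}}},"grip_force":{"type":"number"}},"required":["plan"]}

```bash
ls; mkdir -p pics; python3 - <<'E'
from cell import r
import cv2
print(r.observe())
for n in ("scene","side","wrist"):
    s=r.snapshot(n); cv2.imwrite(f"pics/{n}0.png",s["color"])
    print(n,s["vertical_fov"],s["cx"],s["cy"],s["R"],s["t"])
    for l in ("sample_mid","grey_sample_mid","rack","stand","wide_slot","narrow_slot","grip","lens","button_face"):
        print(l,[( [round(float(x),1) for x in d["location"]],round(d["conf"],2)) for d in r.place_of(n,l)])
E
```

```text
pics
{'time': 0.0, 'q': array([-1.34224399e-01,  3.26950171e-01, -1.93618290e-01,  1.05200710e+00,
       -1.93009986e-05,  1.43660576e+00]), 'qd': array([ 0.00134   , -0.00051373,  0.00065599,  0.00074445, -0.0020106 ,
        0.0009635 ]), 'effort': array([-1.24197268e-03, -4.43398941e+01,  2.62443137e+01,  1.56443648e-02,
       -1.97191571e-04, -6.55614656e-06]), 'tool_pos': array([5.49395104e+02, 7.38027332e-02, 2.30485364e+02]), 'tool_rot': array([-3.13982683e+00, -2.18912843e-04,  1.57076232e+00]), 'wrist_force': array([ 0.35998918, -0.61457261,  0.44945045]), 'wrist_torque': array([ 0.02355566, -0.09538102, -0.02825355]), 'gripper_width': 0.997149631098824}
scene 46.97921038799585 253.19965212427863 194.77694804276257 [[ 0.60766414  0.79404362 -0.01546017]
 [ 0.54413597 -0.43043708 -0.72016662]
 [-0.57849834  0.429207   -0.69362888]] [-198.38366317 -254.23080385 1733.5361284 ]
sample_mid [([346.0, -638.5, 54.4], 0.88), ([447.6, -353.2, 61.4], 0.87), ([272.2, -488.3, 49.5], 0.78), ([658.1, -549.9, 50.5], 0.66), ([284.0, -325.2, 51.5], 0.61)]
grey_sample_mid [([459.7, -292.2, 5
[... 1142 characters left out ...]
 0.2], 0.71), ([442.9, -354.6, 59.2], 0.37)]
grip [([496.5, 190.1, 224.3], 0.9)]
lens [([509.5, 126.6, 174.9], 0.62), ([443.9, -357.5, 10.9], 0.56), ([543.3, -55.3, 41.6], 0.53)]
button_face [([515.3, 191.3, 219.3], 0.46)]
wrist 60.63738616246716 256.7024495335018 188.42779015049015 [[ 9.99999258e-01 -1.98099049e-04 -1.20199104e-03]
 [ 1.52643121e-04 -9.58537184e-01  2.84967443e-01]
 [-1.20860489e-03 -2.84967415e-01 -9.58536443e-01]] [-548.25249181  -38.03872031  378.91216583]
sample_mid []
grey_sample_mid []
rack []
stand [([544.9, -49.9, -0.3], 0.62)]
wide_slot [([546.2, -52.0, 40.7], 0.94)]
narrow_slot [([524.1, 37.3, 40.8], 0.95), ([765.3, 0.1, 1.6], 0.69)]
grip []
lens []
button_face []
```

View pics/scene0.png

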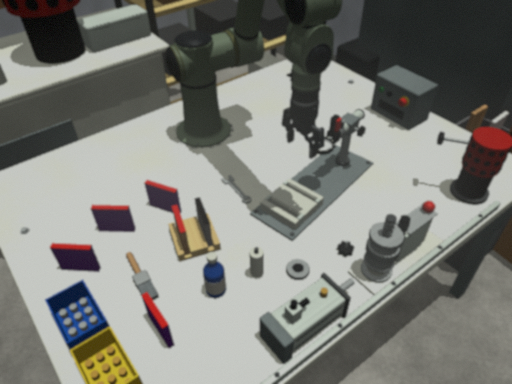

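View pics/side0.png

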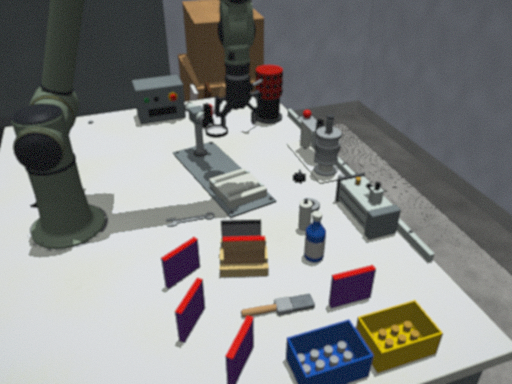

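View pics/wrist0.png

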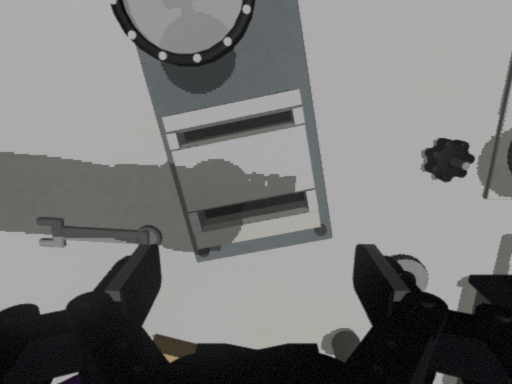

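```bash
python3 - <<'E'
import cv2,numpy as np
a=cv2.imread("pics/side0.png")[205:285,205:285]; b=cv2.imread("pics/scene0.png")[190:270,155:235]
f=lambda x:cv2.resize(x,(400,560) if 0 else (400,400),interpolation=cv2.INTER_CUBIC)
cv2.imwrite("pics/crop1.png",np.hstack([f(a),f(b)]))
E
```

```text
(no output)
```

View pics/crop1.png

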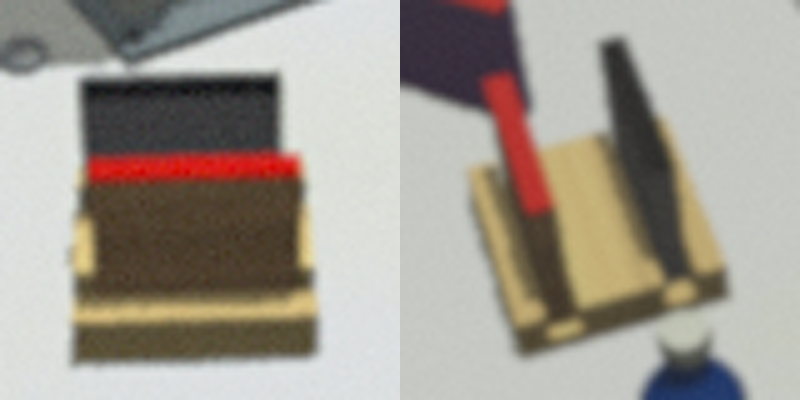

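Candidates for the sample: the oak panel with a red band in the rack (side 244,252; scene 182,225). Four purple look-alikes stand loose on the table (scene 162,195; 113,217; 75,257; 158,318). The grey panel with the black band is in the other groove (scene 205,220). The close crop shows a brown panel with a red band in the rack's -y groove, so I choose that one. I'll hover over it and measure with the wrist camera.

Call:
{"name": "step_arm", "arguments": {
  "plan": [
    [0.045,-0.354,-0.103,0,0,0,-76],
    [0.045,-0.354,-0.103,0,0,0,-76],
    [0.045,-0.354,-0.103,0,0,0,-76],
    [0.045,-0.354,-0.103,0,0,0,-76],
    [0.045,-0.354,-0.103,0,0,0,-76],
    [0.045,-0.354,-0.103,0,0,0,-76],
    [0.045,-0.354,-0.103,0,0,0,-76],
    [0.045,-0.354,-0.103,0,0,0,-76],
    [0.045,-0.354,-0.103,0,0,0,-76],
    [0.045,-0.354,-0.103,0,0,0,-76],
    [0.045,-0.354,-0.103,0,0,0,-76],
    [0.045,-0.354,-0.103,0,0,0,-76],
    [0.045,-0.354,-0.103,0,0,0,-76],
    [0.045,-0.354,-0.103,0,0,0,-76]
  ]
}}

```text
time: 2.67
tool_pos: [446.9, -354.1, 231.2]
tool_rot: [3.141, -0.0, 2.896]
wrist_force: [0.3, -0.9, 0.3]
gripper_width: 0.523
```

```bash
python3 - <<'E'
from cell import r
import cv2
o=r.observe();print(o['time'],o['tool_pos'],o['tool_rot'],o['q'],o['gripper_width'])
s=r.snapshot("wrist"); cv2.imwrite("pics/w1.png",s["color"])
print(s['R'].tolist(),s['t'])
for l in ("sample_mid","grey_sample_mid","rack"):
    print(l,[( [round(float(x),1) for x in d["location"]],round(d["conf"],2)) for d in r.place_of("wrist",l)])
r.snapshot("scene")
for l in ("star_knob","spare_roller","lock_ring","wrench","glue_brush","cleaner"):
    print(l,[( [round(float(x),1) for x in d["location"]],round(d["conf"],2)) for d in r.place_of("scene",l)])
E
```

```text
2.6667 [ 446.90067935 -354.06025585  231.19122586] [ 3.14148830e+00 -1.68503363e-04  2.89551335e+00] [-7.99450442e-01  3.63713007e-01 -1.38231850e-01  1.06904967e+00
  2.21723315e-07 -5.53371130e-01] 0.5231427886703279
[[0.24380192263843237, 0.9698250464830405, -4.161697855240471e-05], [0.9299612495927955, -0.23376848420092272, 0.28376816250279085], [0.27519574265168273, -0.06922192577913433, -0.958892918014216]] [ 235.87443705 -533.8122085   231.31601681]
sample_mid [([660.6, -550.0, 48.4], 0.7), ([271.7, -492.4, 52.5], 0.59)]
grey_sample_mid [([461.7, -294.3, 58.6], 0.76)]
rack [([454.7, -321.9, -3.9], 0.93)]
star_knob [([763.4, -2.6, 1.0], 0.7), ([448.8, -355.8, 60.3], 0.7)]
spare_roller [([668.0, -256.6, -0.4], 0.91), ([532.0, 35.1, 38.3], 0.33)]
lock_ring [([734.1, -155.7, 2.5], 0.71)]
wrench [([356.9, -95.9, -1.8], 0.77)]
glue_brush [([477.6, -520.9, -0.3], 0.98)]
cleaner [([645.6, -375.9, -1.3], 0.84), ([528.0, 36.0, 40.4], 0.57)]
```

View pics/w1.png

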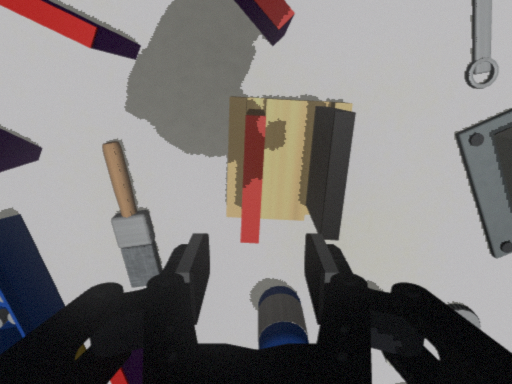

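```bash
cat > h.py <<'E'
import numpy as np
def bp(s,u,v,z):
    f=192/np.tan(np.radians(s["vertical_fov"]/2))
    R=np.array(s["R"]);t=np.array(s["t"]);c=-R.T@t
    d=R.T@np.array([(u-s["cx"])/f,(v-s["cy"])/f,1]); return (c+d*(z-c[2])/d[2])[:2]
def proj(s,X):
    f=192/np.tan(np.radians(s["vertical_fov"]/2))
    p=np.array(s["R"])@np.array(X,float)+np.array(s["t"]); return p[:2]/p[2]*f+[s["cx"],s["cy"]]
E
python3 - <<'E'
from cell import r
import cv2,numpy as np
from h import *
s=r.snapshot("wrist");im=s["color"].astype(int)
b,g,rr=im[...,0],im[...,1],im[...,2]
m=((rr>110)&(g<70)&(b<80)).astype(np.uint8); m[:100]=0;m[250:]=0;m[:,:225]=0;m[:,290:]=0
n,lab,st,ce=cv2.connectedComponentsWithStats(m);print(st)
ys,xs=np.nonzero(m)
rect=cv2.minAreaRect(np.c_[xs,ys].astype(np.float32));print(rect)
P=[bp(s,*p,110) for p in cv2.boxPoints(rect)];print(np.round(P,1),np.mean(P,0))
for i in range(4):
    d=P[(i+1)%4]-P[i];print(np.hypot(*d),np.degrees(np.arctan2(d[1],d[0])))
# intensity-distinct rows
print(im[180,235:275].tolist())
cv2.imwrite("pics/c2.png",cv2.resize(s["color"][90:260,220:370],None,fx=4,fy=3.5,interpolation=cv2.INTER_CUBIC))
# grey: dark edges
E
```

```text
[[     0      0    512    384 196008]
 [   261    115      1      1      1]
 [   247    116      1      1      1]
 [   247    116      4      6     13]
 [   251    116     14     22     64]
 [   245    120      1      1      1]
 [   249    123      1      2      2]
 [   246    124      2      1      2]
 [   250    126      3      3      4]
 [   253    127      3      4      5]
 [   247    129      1      2      2]
 [   249    131      3      4      4]
 [   253    132      1      1      1]
 [   245    134      1      1      1]
 [   245    136      2      1      2]
 [   254    136      2      2      2]
 [   257    138      1      1      1]
 [   250    141      1      1      1]
 [   256    140      1      1      1]
 [   258    140      1      1      1]
 [   245    143      1      2      2]
 [   255    143      1      1      1]
 [   263    144      1      1      1]
 [   244    147      3      2      3]
 [   250    148      1      1      1]
 [   263    149      1      1      1]
 [   251    153      1      1      1]
 [   255    152      1      1      1]
 [   262    153      1      1      1
[... 1384 characters left out ...]
9479029271749 -15.772622600075351
17.229503148745092 -106.32258372331226
[[88, 120, 134], [72, 95, 110], [71, 94, 109], [74, 97, 109], [71, 96, 108], [71, 95, 109], [69, 94, 107], [60, 76, 108], [49, 55, 109], [42, 47, 107], [39, 46, 106], [42, 44, 107], [45, 49, 109], [40, 45, 107], [40, 44, 105], [44, 47, 110], [45, 51, 120], [45, 50, 121], [51, 57, 134], [65, 69, 168], [66, 71, 177], [66, 70, 178], [67, 73, 178], [64, 70, 174], [66, 71, 177], [64, 71, 177], [75, 88, 181], [113, 152, 183], [124, 171, 184], [125, 174, 183], [127, 175, 184], [126, 174, 184], [126, 173, 183], [126, 174, 186], [124, 172, 183], [124, 171, 184], [123, 169, 183], [124, 171, 184], [124, 173, 185], [126, 174, 186]]
```

View pics/c2.png

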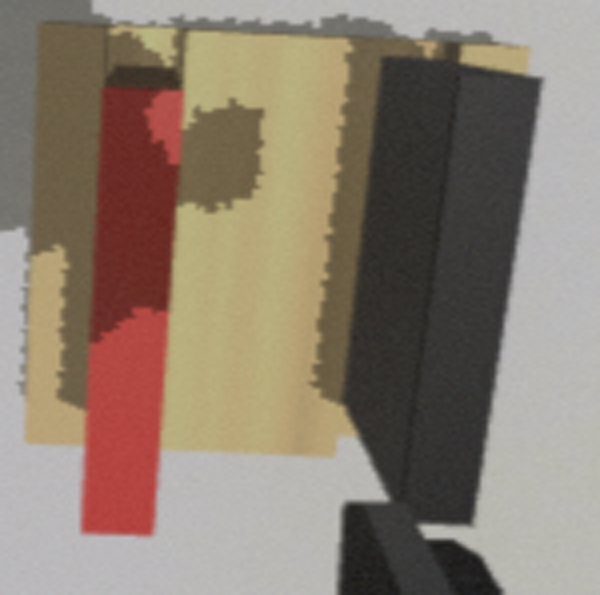

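```bash
python3 - <<'E'
from cell import r
from h import *
s=r.snapshot("wrist")
P=[bp(s,u,v,110) for u,v in ((245.75,115.1),(265.75,115.7),(258.5,242.6),(240.2,242))]
print(np.round(P,1),np.mean(P,0))
for i in range(4):
    d=P[(i+1)%4]-P[i];print(np.hypot(*d),np.degrees(np.arctan2(d[1],d[0])))
T=r.observe()['tool_pos'];R=r.observe()['tool_rot'];print(T,np.degrees(R))
E
```

```text
[[ 390.7 -350.3]
 [ 395.  -335.1]
 [ 499.6 -366.9]
 [ 495.2 -382.4]] [ 445.12913626 -358.69526627]
15.705733286186074 74.31091294900685
109.39254670642487 -16.902187877278703
16.09989920749354 -106.06178303408981
109.29689964943152 162.89024398878394
[ 447.03192613 -353.96371389  231.28073911] [-1.79996901e+02 -1.78277423e-03  1.66001601e+02]
```

Call:
{"name": "step_arm", "arguments": {
  "plan": [
    [0.045,0.001,-0.004,0.02,0,0,2.7],
    [0.045,0.001,-0.004,0.05,0,0,2.7],
    [0.045,0.001,-0.004,0.08,0,0,2.7],
    [0.045,0.001,-0.004,0.11,0,0,2.7],
    [0.045,0.001,-0.004,0.135,0,0,2.7],
    [0.045,0.001,-0.004,0.15,0,0,2.7],
    [0.045,0.001,-0.004,0.16,0,0,2.7],
    [0.045,0.001,-0.004,0.16,0,0,2.7]
  ],
  "grip_force": 25
}}

```text
time: 3.98
tool_pos: [444.0, -356.6, 69.2]
tool_rot: [3.14, -0.003, 2.85]
wrist_force: [-1.1, 0.1, -0.7]
gripper_width: 0.531
```

```bash
python3 - <<'E'
from cell import r
import cv2
for n in ("wrist","side"):
    s=r.snapshot(n);im=s["color"]
    if n=="side": im=cv2.resize(im[150:310,160:340],None,fx=4,fy=3.5)
    cv2.imwrite(f"pics/{n}2.png",im)
print(r.observe()['tool_pos'],r.observe()['wrist_force'])
E
```

```text
[ 445.35575753 -357.9078992    71.72470371] [-0.66388384  0.40816567  0.36259839]
```

View pics/wrist2.png

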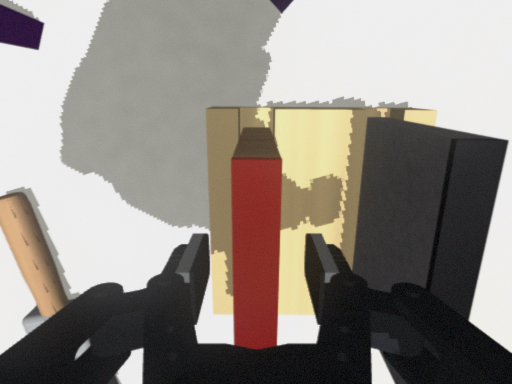

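View pics/side2.png

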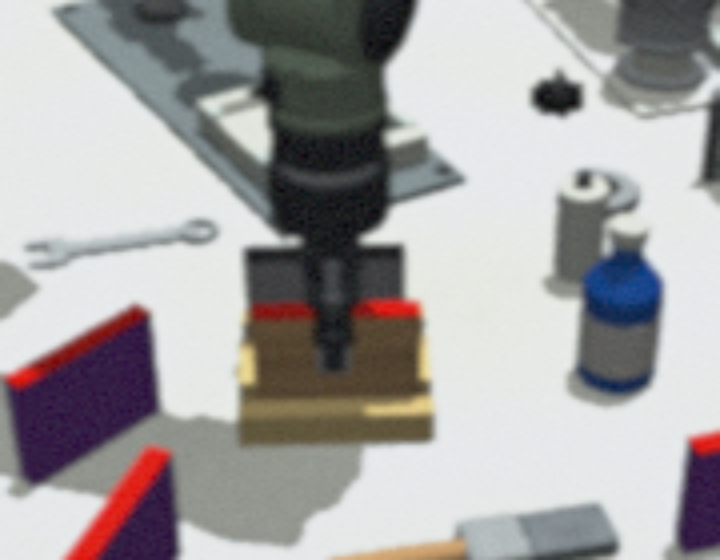

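The fingers straddle the red band evenly (fingers at wrist columns 200 and 315, band centre 257), and the band is aligned with the image vertical. Closing.

Call:
{"name": "step_arm", "arguments": {
  "plan": [
    [0.01,0,0,0,0,0,0],
    [0.01,0,0,0,0,0,0],
    [0.01,0,0,0,0,0,0],
    [0.01,0,0,0,0,0,0],
    [0.01,0,0,0,0,0,0],
    [0.01,0,0,0,0,0,0]
  ],
  "grip_force": 30
}}

```text
time: 4.58
tool_pos: [445.9, -358.4, 72.7]
tool_rot: [-3.14, 0.002, 2.85]
wrist_force: [-0.4, 1.4, 6.5]
gripper_width: 0.18
```

Call:
{"name": "step_arm", "arguments": {
  "plan": [
    [0.01,0,0,-0.006,0,0,0],
    [0.01,0,0,-0.015,0,0,0],
    [0.01,0,0,-0.03,0,0,0],
    [0.01,0,0,-0.055,0,0,0],
    [0.01,0,0,-0.08,0,0,0],
    [0.01,0,0,-0.105,0,0,0],
    [0.01,0,0,-0.13,0,0,0],
    [0.01,0,0,-0.14,0,0,0],
    [0.01,0,0,-0.14,0,0,0]
  ]
}}

```text
time: 5.33
tool_pos: [446.3, -358.9, 214.3]
tool_rot: [-3.139, 0.005, 2.85]
wrist_force: [0.8, -0.9, -0.6]
gripper_width: 0.183
```

```bash
python3 - <<'E'
from cell import r
import cv2
for n in ("wrist","side"):
    s=r.snapshot(n);im=s["color"]
    if n=="side": im=cv2.resize(im[100:300,160:340],None,fx=4,fy=3)
    cv2.imwrite(f"pics/{n}3.png",im)
print(r.observe()['tool_pos'],r.observe()['wrist_force'])
E
```

```text
[ 444.81879198 -357.37367143  210.68318022] [-0.24458011  0.24747576 -1.10328286]
```

View pics/wrist3.png

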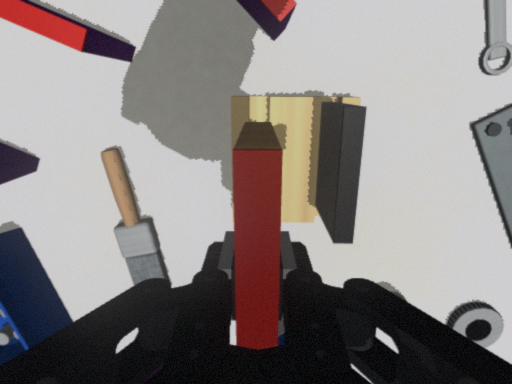

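View pics/side3.png

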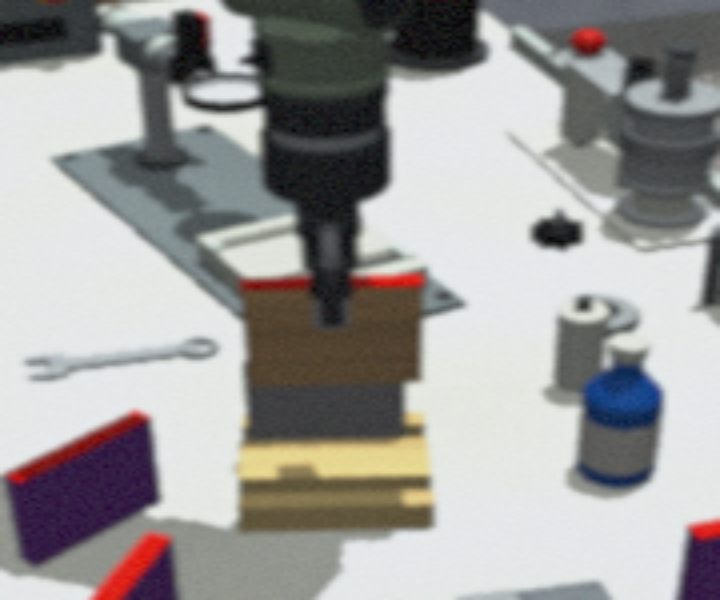

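```bash
python3 - <<'E'
import cv2
im=cv2.imread("pics/wrist0.png")[85:270,130:340]
cv2.imwrite("pics/c4.png",cv2.resize(im,None,fx=3.8,fy=3.2,interpolation=cv2.INTER_CUBIC))
E
```

```text
(no output)
```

View pics/c4.png

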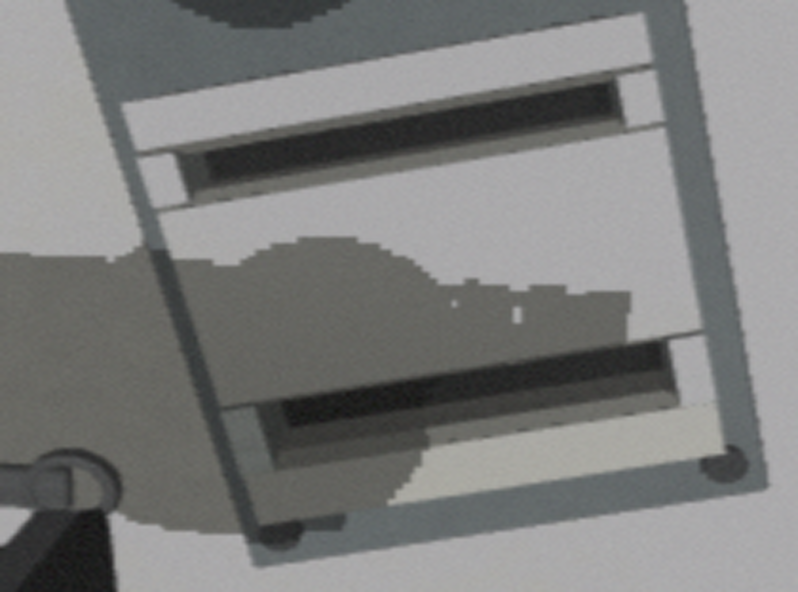

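```bash
cat >> h.py <<'E'
def fit(P,Q): # P local, Q world
    P=np.array(P,float);Q=np.array(Q,float);a=P-P.mean(0);b=Q-Q.mean(0)
    th=np.arctan2((a[:,0]*b[:,1]-a[:,1]*b[:,0]).sum(),(a*b).sum())
    R=np.array([[np.cos(th),-np.sin(th)],[np.sin(th),np.cos(th)]])
    t=Q.mean(0)-R@P.mean(0);return np.degrees(th),t,Q-(P@R.T+t)
E
python3 - <<'E'
from h import *
s=dict(vertical_fov=60.63738616246716,cx=256.7024495335018,cy=188.42779015049015,R=[[ 9.99999258e-01,-1.98099049e-04,-1.20199104e-03],[ 1.52643121e-04,-9.58537184e-01,2.84967443e-01],[-1.20860489e-03,-2.84967415e-01,-9.58536443e-01]],t=[-548.25249181,-38.03872031,378.91216583])
c=lambda u,v:bp(s,130+u/3.8,85+v/3.2,42)
L=[(-69,115),(69,115),(69,-32),(-69,-32)]
W=[c(121,103),c(648,13),c(722,455),c(258,526)]
print(fit(L,W))
L2=[(-59,13),(59,13),(59,-13),(-59,-13)]
W2=[c(257,403),c(667,338),c(680,404),c(273,470)]
print(fit(L2,W2))
print(np.round(W,1),np.round(W2,1),[np.hypot(*(W2[i]-W2[(i+1)%4])) for i in range(4)])
th,t,_=fit(L,W);th=np.radians(th)
R=np.array([[np.cos(th),-np.sin(th)],[np.sin(th),np.cos(th)]])
for y in (0,90,180,245): print(y,R@[0,y]+t)
E
```

```text
(np.float64(10.95693549668573), array([544.18064514, -53.18697092]), array([[-0.13266697, -0.18518633],
       [ 0.58312903,  0.19422565],
       [-0.65780719,  0.2730208 ],
       [ 0.20734512, -0.28206012]]))
(np.float64(11.393380379799536), array([544.29561399, -52.84954874]), array([[ 0.89363937, -0.60756638],
       [ 0.2360089 , -1.06969502],
       [-0.24589083,  1.24213606],
       [-0.88375744,  0.43512534]]))
[[454.4  46.4]
 [590.6  73. ]
 [617.3 -71.2]
 [482.7 -98. ]] [[484.8 -52.4]
 [599.8 -29.5]
 [604.5 -52.7]
 [488.1 -76.8]] [np.float64(117.26448316584803), np.float64(23.638534638636887), np.float64(118.78657901705436), np.float64(24.67462046136679)]
0 [544.18064514 -53.18697092]
90 [527.07424313  35.17235801]
180 [509.96784111 123.53168695]
245 [497.61321743 187.34675785]
```

Call:
{"name": "step_arm", "arguments": {
  "plan": [
    [0.01,0,0.015,0,0,0,-2],
    [0.01,-0.001,0.04,0,0,0,-5],
    [0.01,-0.002,0.075,0,0,0,-8],
    [0.01,-0.003,0.11,0,0,0,-11],
    [0.01,-0.004,0.145,0,0,0,-14],
    [0.01,-0.005,0.18,0,0,0,-17],
    [0.01,-0.006,0.215,0,0,0,-20],
    [0.01,-0.007,0.25,0,0,0,-23],
    [0.01,-0.0076,0.28,0,0,0,-25],
    [0.01,-0.0076,0.305,0,0,0,-27],
    [0.01,-0.0076,0.32,0,0,0,-27.7],
    [0.01,-0.0076,0.32,0.015,0,0,-27.7],
    [0.01,-0.0076,0.32,0.04,0,0,-27.7],
    [0.01,-0.0076,0.32,0.065,0,0,-27.7],
    [0.01,-0.0076,0.32,0.08,0,0,-27.7],
    [0.01,-0.0076,0.32,0.08,0,0,-27.7],
    [0.01,-0.0076,0.32,0.08,0,0,-27.7]
  ]
}}

```text
time: 6.85
tool_pos: [542.3, -52.2, 129.4]
tool_rot: [3.139, -0.004, -2.948]
wrist_force: [1.1, -0.1, -1.4]
gripper_width: 0.187
```

```bash
python3 - <<'E'
from cell import r
import cv2
for n in ("wrist","side","scene"):
    s=r.snapshot(n);im=s["color"]
    if n=="side": im=cv2.resize(im[60:240,150:330],None,fx=4,fy=3.3,interpolation=cv2.INTER_CUBIC)
    if n=="scene": im=cv2.resize(im[90:250,230:390],None,fx=4,fy=3.7,interpolation=cv2.INTER_CUBIC)
    cv2.imwrite(f"pics/{n}4.png",im)
    print(s["R"].tolist() if n=="wrist" else "",s["t"])
o=r.observe();print(o['tool_pos'],o['tool_rot'],o['wrist_force'],o['q'])
E
```

```text
[[-0.19174332854814222, 0.9814416756610244, 0.0025948473867562242], [0.9423938029572524, 0.18337491234587233, 0.2797634030210379], [0.27409563313750057, 0.05608813419810807, -0.9600654691723521]] [ 155.77025863 -507.06552949  135.76291825]
 [-556.06902694  132.40634154 1423.8500583 ]
 [-198.38366317 -254.23080385 1733.5361284 ]
[544.9363442  -53.26072437 132.12710364] [-3.14111421e+00  1.24284715e-03 -2.94921496e+00] [-0.39512644 -0.67746526 -1.55579112] [-2.32299953e-01  4.07254247e-01 -3.44825604e-01  8.17386898e-01
  7.61459928e-05 -4.24677297e-01]
```

View pics/wrist4.png

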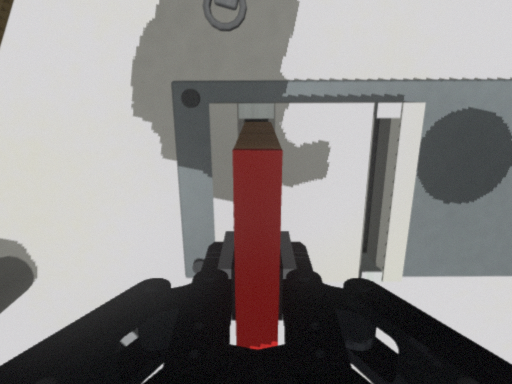

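View pics/side4.png

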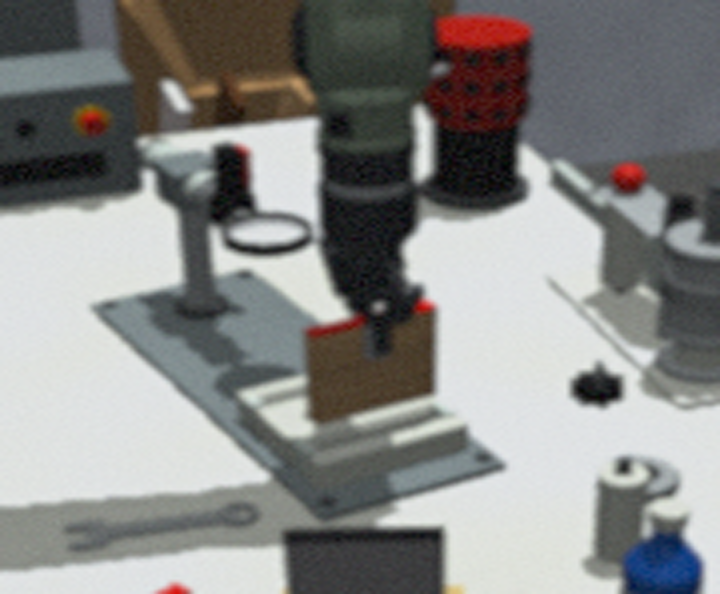

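View pics/scene4.png

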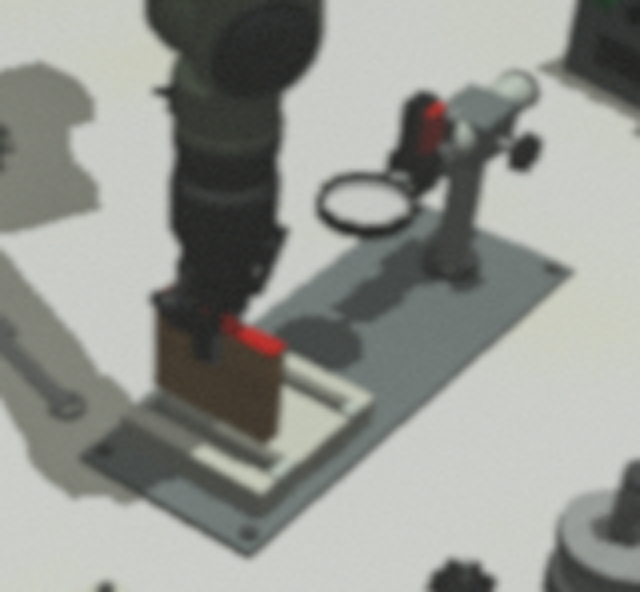

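```bash
python3 - <<'E'
import cv2
im=cv2.imread("pics/wrist4.png")[90:165,195:295]
cv2.imwrite("pics/c5.png",cv2.resize(im,None,fx=8,fy=8,interpolation=cv2.INTER_CUBIC))
E
```

```text
(no output)
```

View pics/c5.png

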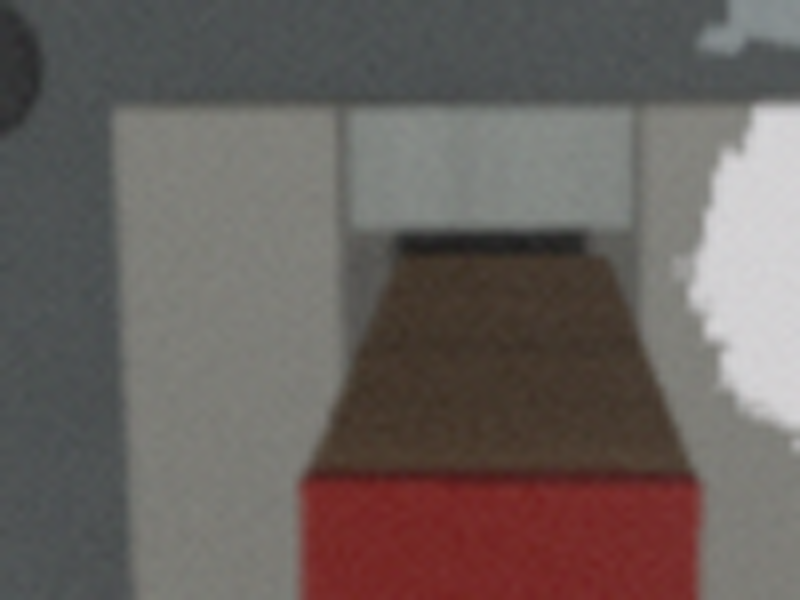

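```bash
python3 - <<'E'
from h import *
s=dict(vertical_fov=60.63738616246716,cx=256.7024495335018,cy=188.42779015049015,R=[[-0.19174332854814222, 0.9814416756610244, 0.0025948473867562242], [0.9423938029572524, 0.18337491234587233, 0.2797634030210379], [0.27409563313750057, 0.05608813419810807, -0.9600654691723521]],t=[155.77025863,-507.06552949,135.76291825])
c,sn=np.cos(np.radians(11)),np.sin(np.radians(11))
loc=lambda p:(np.array([[c,sn],[-sn,c]])@(p-np.array([544.2,-53.2]))).round(2)
q=lambda u,v:(195+u/8,90+v/8)
print("panel bottom far",[loc(bp(s,*q(u,255),70)) for u in (400,608)])
print("panel top far",[loc(bp(s,*q(u,477),170)) for u in (303,700)])
print("leadin z42",[loc(bp(s,*q(u,v),42)) for u,v in ((345,230),(638,230),(345,103),(113,103))])
print("slot z34",[loc(bp(s,*q(u,232),34)) for u in (397,587)])
E
```

```text
panel bottom far [array([-58.16,  -6.52]), array([-58.17,   9.2 ])]
panel top far [array([-58.02,  -7.14]), array([-58.02,   8.35])]
leadin z42 [array([-57.92, -12.13]), array([-57.94,  13.02]), array([-68.47, -11.97]), array([-68.45, -31.61])]
slot z34 [array([-57.15,  -7.94]), array([-57.17,   8.94])]
```

Call:
{"name": "step_arm", "arguments": {
  "plan": [
    [0.01,-0.0035,-0.0007,0.005,0,0,0],
    [0.01,-0.0035,-0.0007,0.015,0,0,0],
    [0.01,-0.0035,-0.0007,0.022,0,0,0],
    [0.01,-0.0035,-0.0007,0.027,0,0,0],
    [0.01,-0.0035,-0.0007,0.031,0,0,0],
    [0.01,-0.0035,-0.0007,0.035,0,0,0],
    [0.01,-0.0035,-0.0007,0.038,0,0,0],
    [0.01,-0.0035,-0.0007,0.041,0,0,0],
    [0.01,-0.0035,-0.0007,0.041,0,0,0]
  ]
}}

```text
time: 7.75
tool_pos: [547.6, -52.5, 89.6]
tool_rot: [3.14, -0.0, -2.949]
wrist_force: [-0.3, 3.6, -1.7]
gripper_width: 0.182
```

```bash
python3 - <<'E'
from cell import r
import cv2,numpy as np
s=r.snapshot("wrist");im=s["color"]
for _ in range(3):
    o=r.observe();print(o['tool_pos'],o['wrist_force'],o['wrist_torque']); s2=r.snapshot("side")
cv2.imwrite("pics/c6.png",cv2.resize(im[60:320,195:320],None,fx=5,fy=2.3,interpolation=cv2.INTER_CUBIC))
E
```

```text
[547.49850141 -52.55121328  89.72122449] [ 0.0949932   4.56422621 -3.55841564] [1.06983752 0.06884238 0.1325026 ]
[547.51255278 -52.56252611  89.84535282] [-0.36889001  4.4144768  -2.76302246] [1.16549178 0.13135907 0.21645323]
[547.51115715 -52.5870788   89.90943222] [ 0.07937271  3.97844271 -3.63167196] [1.22886475 0.15966782 0.20667013]
```

View pics/c6.png

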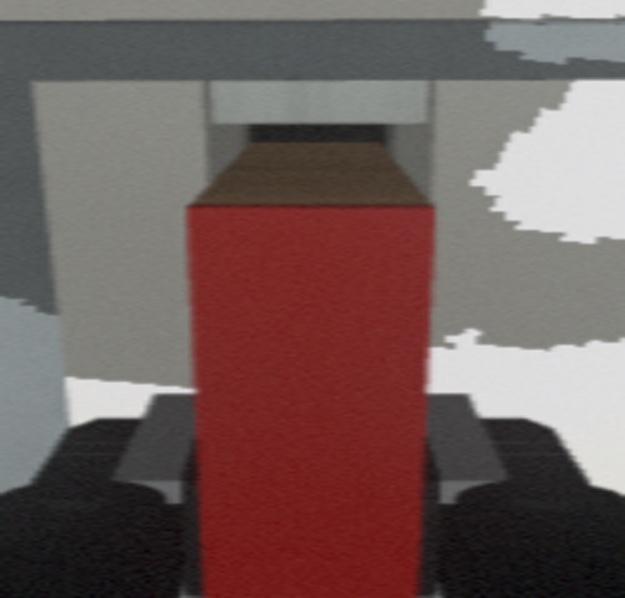

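Inside the slot with a slight +y push of 4 N. The image agrees the panel is about 0.5 mm too far to -y, so I'll correct that and continue down.

Call:
{"name": "step_arm", "arguments": {
  "plan": [
    [0.01,0,0.0006,0,0,0,0],
    [0.01,0,0.0006,0.003,0,0,0],
    [0.01,0,0.0006,0.006,0,0,0],
    [0.01,0,0.0006,0.009,0,0,0],
    [0.01,0,0.0006,0.012,0,0,0],
    [0.01,0,0.0006,0.012,0,0,0]
  ]
}}

```text
time: 8.45
tool_pos: [548.0, -52.4, 78.1]
tool_rot: [3.141, 0.001, -2.949]
wrist_force: [-0.0, 6.0, -3.5]
gripper_width: 0.182
```

```bash
python3 - <<'E'
from cell import r
for _ in range(3):
    o=r.observe();print(o['tool_pos'],o['wrist_force'],o['wrist_torque']); s2=r.snapshot("side")
E
```

```text
[547.96400715 -52.3706356   78.09850858] [-0.01649565  6.02437094 -3.52746852] [1.32479598 0.00929582 0.30339375]
[547.96621892 -52.37727661  78.11696516] [ 0.416069    4.92791208 -3.42697553] [ 1.34939201 -0.06480179  0.30628564]
[547.97425184 -52.37577974  78.12842614] [-0.1926792   4.19689891 -3.13784893] [1.27704922 0.01460782 0.23724574]
```

Call:
{"name": "step_arm", "arguments": {
  "plan": [
    [0.01,0,0.001,0,0,0,0],
    [0.01,0,0.001,0.002,0,0,0],
    [0.01,0,0.001,0.0035,0,0,0],
    [0.01,0,0.001,0.0045,0,0,0],
    [0.01,0,0.001,0.0045,0,0,0]
  ]
}}

```text
time: 9.02
tool_pos: [547.9, -52.1, 74.7]
tool_rot: [-3.141, 0.001, -2.95]
wrist_force: [-2.9, 3.6, 6.3]
gripper_width: 0.182
```

```bash
python3 - <<'E'
from cell import r
for _ in range(3):
    o=r.observe();print(o['tool_pos'],o['wrist_force'],o['wrist_torque']); s2=r.snapshot("side")
E
```

```text
[547.92134566 -52.0928964   74.70091755] [-2.85247995  3.62871818  6.28869475] [0.89766904 0.50176302 0.15155363]
[547.93656708 -52.08795742  74.68702986] [-2.80377553  3.07219689  6.5171144 ] [0.90410681 0.48602505 0.16128929]
[547.9228235 -52.0838036  74.6766274] [-2.90610552  3.8075054   6.61858794] [0.94829956 0.44802632 0.12544712]
```

The measured TCP z of 74.7 equals the floor-contact height expected from the rack (72.7 + 2). It is seated with about 8 N of contact. Opening.

Call:
{"name": "step_arm", "arguments": {
  "plan": [
    [0.02,0,0,-0.0005,0,0,0],
    [0.03,0,0,-0.0005,0,0,0],
    [0.045,0,0,-0.0005,0,0,0],
    [0.045,0,0,-0.0005,0,0,0],
    [0.045,0,0,-0.0005,0,0,0],
    [0.045,0,0,-0.02,0,0,0],
    [0.045,0,0,-0.05,0,0,0],
    [0.045,0,0,-0.09,0,0,0],
    [0.045,0,0,-0.13,0,0,0],
    [0.045,0,0,-0.13,0,0,0]
  ]
}}

```text
time: 10.0
tool_pos: [552.0, -52.9, 211.6]
tool_rot: [-3.136, 0.011, -2.95]
wrist_force: [1.1, 0.1, 0.2]
gripper_width: 0.518
```

```bash
python3 - <<'E'
from cell import r
import cv2
o=r.observe();print(o['tool_pos'],o['tool_rot'],o['wrist_force'])
for n in ("wrist","side","scene"):
    s=r.snapshot(n);im=s["color"]
    if n=="side": im=cv2.resize(im[60:240,150:330],None,fx=4,fy=3.3,interpolation=cv2.INTER_CUBIC)
    if n=="scene": im=cv2.resize(im[90:250,230:390],None,fx=4,fy=3.7,interpolation=cv2.INTER_CUBIC)
    cv2.imwrite(f"pics/{n}7.png",im)
    if n=="wrist":print(s["R"].tolist(),s["t"].tolist())
    for l in ("sample_mid","grip","button_face","lens"):
        print(n,l,[( [round(float(x),1) for x in d["location"]],round(d["conf"],2)) for d in r.place_of(n,l)][:5])
E
```

```text
[551.99739008 -52.9186936  211.61504234] [-3.13609171  0.01119486 -2.94962992] [1.11348009 0.05781259 0.16788363]
[[-0.19053410895326708, 0.98166704926295, -0.005153417968497944], [0.937785197597371, 0.1835641837805756, 0.29472548854863434], [0.29026828364918655, 0.051322459258540634, -0.9555680659602491]] [159.04840956180013, -539.6794768878502, 201.98617304159134]
wrist sample_mid []
wrist grip []
wrist button_face [([765.8, 0.3, 1.8], 0.74)]
wrist lens []
side sample_mid [([348.7, -635.9, 48.8], 0.85), ([288.6, -328.1, 52.3], 0.84), ([547.2, -49.3, 62.9], 0.83), ([659.4, -553.6, 46.7], 0.76), ([274.5, -497.4, 53.7], 0.64)]
side grip [([493.2, 189.8, 222.3], 0.59)]
side button_face [([513.3, 188.9, 216.7], 0.6)]
side lens [([511.6, 123.7, 175.4], 0.97)]
scene sample_mid [([274.3, -489.7, 47.1], 0.97), ([347.2, -637.9, 52.5], 0.85), ([659.9, -550.3, 53.3], 0.74), ([550.5, -47.4, 62.6], 0.72), ([283.4, -326.3, 53.1], 0.67)]
scene grip [([497.9, 188.0, 220.9], 0.79), ([540.1, -49.9, -2.4], 0.29)]
scene button_face [([510.7, 197.1, 227.0], 0.62)]
scene lens [([510.9, 124.1, 176.3], 0.86)]
```

View pics/wrist7.png

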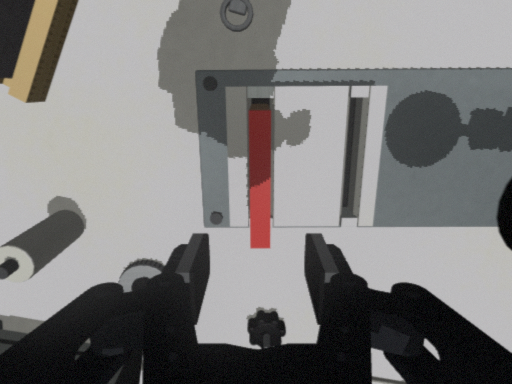

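View pics/side7.png

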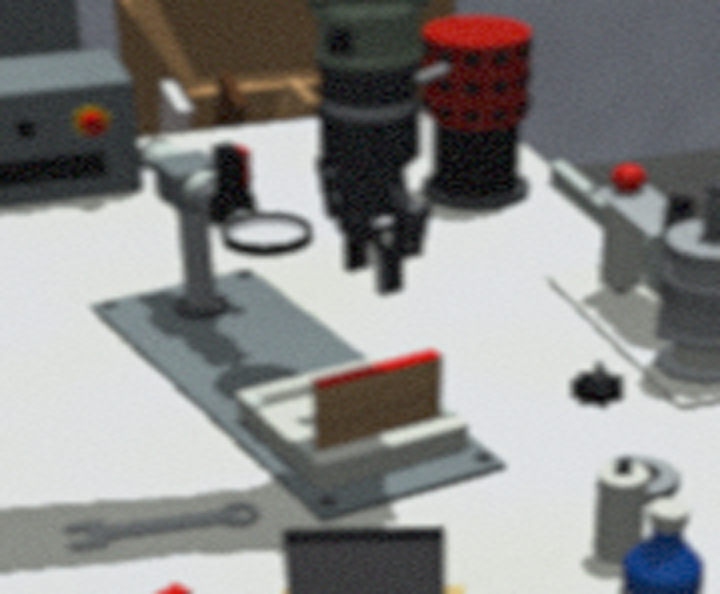

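View pics/scene7.png

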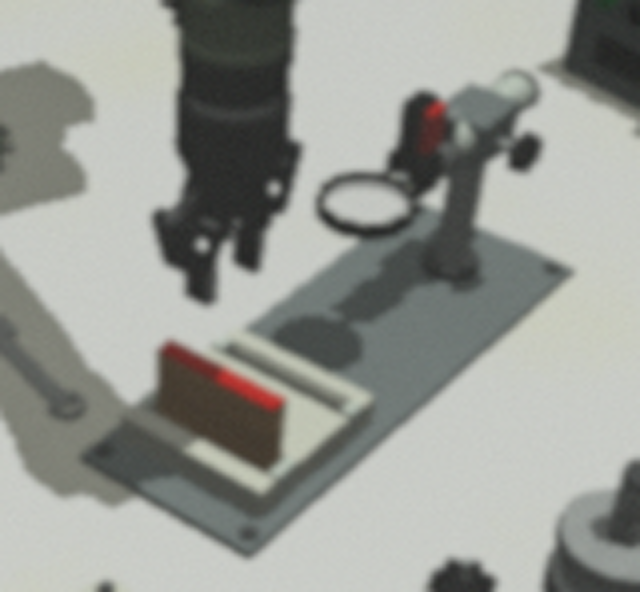

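The panel is home: nets give centre z of about 62.7, equal to 42+20, and it stands upright in the wide slot with the narrow slot empty (wrist: band at 260,180). Next, rise and go over the handle.

Call:
{"name": "step_arm", "arguments": {
  "plan": [
    [0.06,0,0,-0.035,0,0,-6],
    [0.06,0,0,-0.07,0,0,-12],
    [0.06,0,0.015,-0.096,0,0,-18],
    [0.06,0,0.045,-0.096,0,0,-25],
    [0.06,0.001,0.075,-0.096,0,0,-32],
    [0.06,0.002,0.105,-0.096,0,0,-39],
    [0.06,0.002,0.135,-0.096,0,0,-46],
    [0.06,0.003,0.165,-0.096,0,0,-53],
    [0.06,0.003,0.195,-0.096,0,0,-60],
    [0.06,0.004,0.22,-0.096,0,0,-67],
    [0.06,0.004,0.235,-0.096,0,0,-74],
    [0.06,0.004,0.245,-0.096,0,0,-81],
    [0.06,0.004,0.245,-0.096,0,0,-88],
    [0.06,0.004,0.245,-0.096,0,0,-90],
    [0.06,0.004,0.245,-0.096,0,0,-90],
    [0.06,0.004,0.245,-0.096,0,0,-90]
  ]
}}

```text
time: 12.08
tool_pos: [496.9, 188.0, 299.8]
tool_rot: [-3.142, 0.0, -1.38]
wrist_force: [0.1, -0.2, 1.0]
gripper_width: 0.701
```

```bash
python3 - <<'E'
from cell import r
import cv2
s=r.snapshot("wrist");im=s["color"]
o=r.observe();print(o['tool_pos'],o['tool_rot'],o['wrist_force'],o['q'])
cv2.imwrite("pics/wrist8.png",im)
print(s["R"].tolist(),s["t"].tolist())
for l in ("grip","button_face","lens","sample_mid"):
    print(l,[( [round(float(x),1) for x in d["location"]],round(d["conf"],2)) for d in r.place_of("wrist",l)][:5])
E
```

```text
[496.93306554 187.92267681 299.81813553] [-3.14149864e+00  1.41071582e-05 -1.38001794e+00] [0.05856444 0.48995908 0.79394418] [ 2.22555542e-01  2.54951047e-01 -1.14683473e-01  1.20106739e+00
  1.11130687e-05 -1.53901917e+00]
[[-0.9818638613572593, -0.18958406367670141, 0.0011138044896843067], [-0.18138585875212906, 0.9410818473357275, 0.28541921249265606], [-0.055159115342484605, 0.280040781699744, -0.9584021246739969]] [521.5299321993846, -142.58581023841717, 419.2198113567493]
grip [([497.6, 186.8, 221.0], 0.91)]
button_face [([513.9, 191.1, 220.7], 0.85)]
lens [([509.0, 122.0, 177.2], 0.71)]
sample_mid []
```

View pics/wrist8.png

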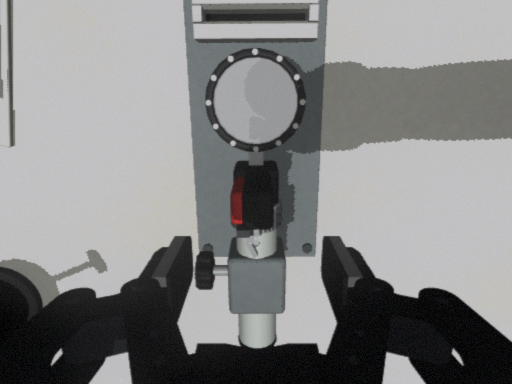

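Wrist view: lens at (255,98), black handle at (258,195) with the red button on its left face (238,202), centred between the fingers (173 and 343). Descending.

Call:
{"name": "step_arm", "arguments": {
  "plan": [
    [0.06,0,0,0.02,0,0,0],
    [0.06,0,0,0.045,0,0,0],
    [0.06,0,0,0.07,0,0,0],
    [0.06,0,0,0.087,0,0,0],
    [0.06,0,0,0.096,0,0,0],
    [0.06,0,0,0.096,0,0,0],
    [0.06,0,0,0.096,0,0,0]
  ]
}}

```text
time: 12.92
tool_pos: [497.1, 187.9, 204.1]
tool_rot: [3.142, 0.0, -1.379]
wrist_force: [0.3, -0.1, 0.6]
gripper_width: 0.697
```

```bash
python3 - <<'E'
from cell import r
import cv2
s=r.snapshot("wrist");im=s["color"]
o=r.observe();print(o['tool_pos'],o['wrist_force'])
cv2.imwrite("pics/wrist9.png",im)
im=r.snapshot("side")["color"]
cv2.imwrite("pics/side9.png",cv2.resize(im[60:180,150:290],None,fx=5,fy=5,interpolation=cv2.INTER_CUBIC))
E
```

```text
[497.6002671  188.07802649 204.78605223] [ 0.93519502 -0.50180675  0.61195281]
```

View pics/wrist9.png

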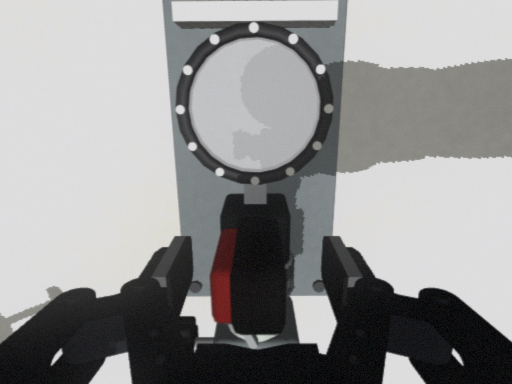

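View pics/side9.png

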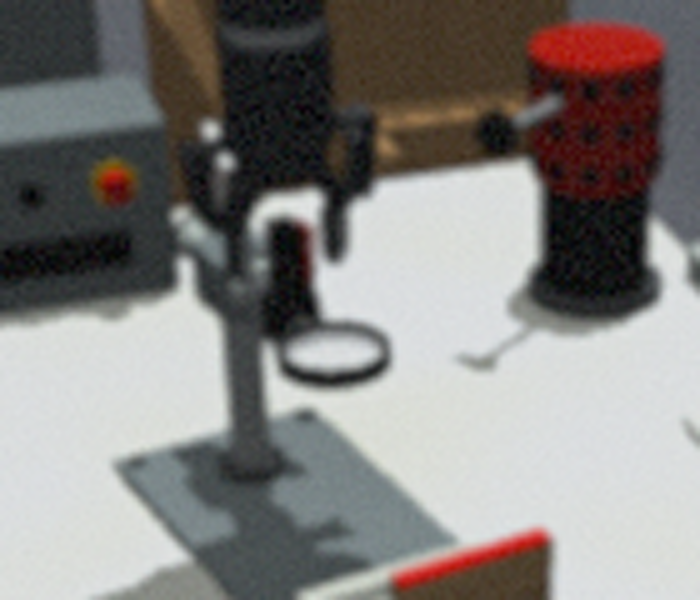

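Call:
{"name": "step_arm", "arguments": {
  "plan": [
    [0.0,0,0,0,0,0,0],
    [0.0,0,0,0,0,0,0],
    [0.0,0,0,0,0,0,0],
    [0.0,0,0,0,0,0,0],
    [0.0,0,0,0,0,0,0],
    [0.0,0,0,0,0,0,0],
    [0.0,0,0,0,0,0,0],
    [0.0,0,0,0,0,0,0]
  ],
  "grip_force": 34
}}

```text
time: 13.68
tool_pos: [497.7, 188.1, 205.2]
tool_rot: [-3.139, -0.0, -1.378]
wrist_force: [-1.2, -0.2, 5.1]
gripper_width: 0.262
```

```bash
python3 - <<'E'
from cell import r
import cv2
s=r.snapshot("wrist");im=s["color"]
o=r.observe();print(o['tool_pos'],o['wrist_force'],o['wrist_torque'],o['gripper_width']*85)
cv2.imwrite("pics/wrist10.png",im)
E
```

```text
[497.71242921 188.1461553  205.17153   ] [-0.51197571 -1.16781065  5.72048918] [-0.0807684   0.05019107  0.1943892 ] 22.198685476345535
```

View pics/wrist10.png

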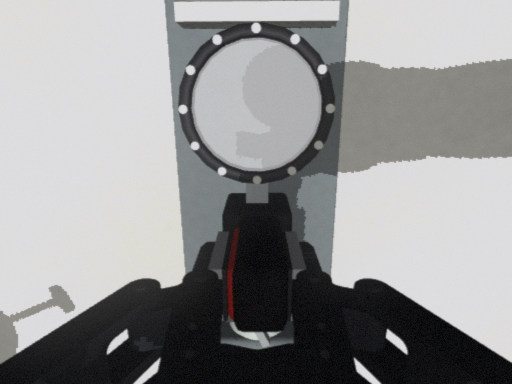

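Opening is 22–23 mm, so the button is fully in. Drawing the arm out along tool +x (stand -y).

Call:
{"name": "step_arm", "arguments": {
  "plan": [
    [0.0,0.004,0,0,0,0,0],
    [0.0,0.01,0,0,0,0,0],
    [0.0,0.018,0,0,0,0,0],
    [0.0,0.026,0,0,0,0,0],
    [0.0,0.034,0,0,0,0,0],
    [0.0,0.042,0,0,0,0,0],
    [0.0,0.05,0,0,0,0,0],
    [0.0,0.058,0,0,0,0,0],
    [0.0,0.066,0,0,0,0,0],
    [0.0,0.074,0,0,0,0,0],
    [0.0,0.08,0,0,0,0,0],
    [0.0,0.08,0,0,0,0,0]
  ]
}}

```text
time: 14.73
tool_pos: [513.4, 109.6, 205.1]
tool_rot: [-3.138, 0.001, -1.379]
wrist_force: [1.1, 3.9, 4.7]
gripper_width: 0.262
```

```bash
python3 - <<'E'
from cell import r
import cv2
s=r.snapshot("wrist");im=s["color"]
o=r.observe();print(o['tool_pos'],o['tool_rot'],o['wrist_force'],o['wrist_torque'],o['gripper_width']*85)
cv2.imwrite("pics/wrist11.png",im)
E
```

```text
[513.34938634 109.96530227 205.12141156] [-3.13828318e+00  1.82241174e-03 -1.37867309e+00] [0.15188907 3.65703586 5.41303776] [ 0.64461047 -0.11804476  0.18650128] 22.54221172266648
```

View pics/wrist11.png

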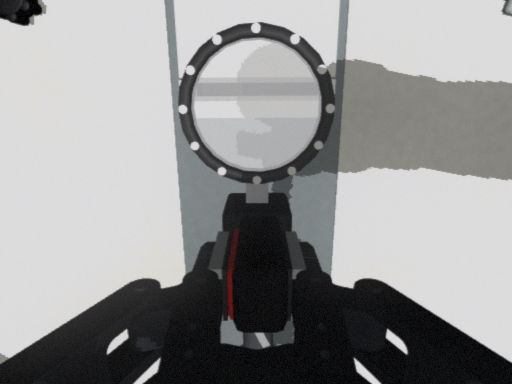

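The lens moved with the handle (ring still at 257,104, now over the narrow slot). The spring pulls 3.7 N and lateral force is small. On to the second stop.

Call:
{"name": "step_arm", "arguments": {
  "plan": [
    [0.0,0.004,0,0,0,0,0],
    [0.0,0.01,0,0,0,0,0],
    [0.0,0.016,0,0,0,0,0],
    [0.0,0.022,0,0,0,0,0],
    [0.0,0.03,0,0,0,0,0],
    [0.0,0.038,0,0,0,0,0],
    [0.0,0.046,0,0,0,0,0],
    [0.0,0.054,0,0,0,0,0],
    [0.0,0.062,0,0,0,0,0],
    [0.0,0.07,0,0,0,0,0],
    [0.0,0.078,0,0,0,0,0],
    [0.0,0.086,0,0,0,0,0],
    [0.0,0.092,0,0,0,0,0],
    [0.0,0.096,0,0,0,0,0],
    [0.0,0.096,0,0,0,0,0]
  ]
}}

```text
time: 16.03
tool_pos: [532.0, 16.5, 205.1]
tool_rot: [-3.137, 0.003, -1.378]
wrist_force: [1.3, 8.0, 5.0]
gripper_width: 0.262
```

```bash
python3 - <<'E'
from cell import r
import cv2
s=r.snapshot("wrist");im=s["color"]
o=r.observe();print(o['tool_pos'],o['tool_rot'],o['wrist_force'],o['wrist_torque'],o['gripper_width']*85)
cv2.imwrite("pics/wrist12.png",im)
E
```

```text
[531.9772572   16.87038692 205.09758516] [-3.13705238  0.0036691  -1.37780302] [0.84197307 7.21673189 4.77390127] [ 1.30732915 -0.33703629  0.09768517] 22.082221451305063
```

View pics/wrist12.png

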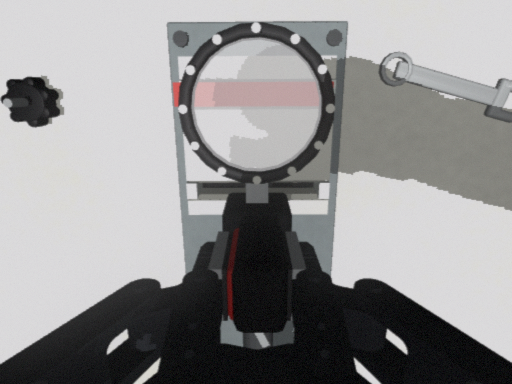

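Measured travel is 175 mm at 7.2 N, which is spring only and not yet the stop. Continuing in small steps until the stop is felt.

Call:
{"name": "step_arm", "arguments": {
  "plan": [
    [0.0,0.002,0,0,0,0,0],
    [0.0,0.004,0,0,0,0,0],
    [0.0,0.006,0,0,0,0,0],
    [0.0,0.006,0,0,0,0,0],
    [0.0,0.006,0,0,0,0,0]
  ]
}}

```text
time: 16.5
tool_pos: [533.1, 11.5, 205.1]
tool_rot: [-3.137, 0.004, -1.377]
wrist_force: [1.8, 8.3, 5.3]
gripper_width: 0.265
```

Call:
{"name": "step_arm", "arguments": {
  "plan": [
    [0.0,0.001,0,0,0,0,0],
    [0.0,0.002,0,0,0,0,0],
    [0.0,0.002,0,0,0,0,0],
    [0.0,0.002,0,0,0,0,0]
  ]
}}

```text
time: 16.83
tool_pos: [533.1, 11.4, 205.1]
tool_rot: [-3.137, 0.008, -1.376]
wrist_force: [1.5, 12.8, 6.0]
gripper_width: 0.265
```

The TCP stopped moving while the force rose from 8.3 to 12.8 N, so this is the second stop. Final checks.

```bash
python3 - <<'E'
from cell import r
import cv2
for n in ("wrist","side","scene"):
    s=r.snapshot(n);im=s["color"]
    for l in ("lens","grip","sample_mid"): print(n,l,[( [round(float(x),1) for x in d["location"]],round(d["conf"],2)) for d in r.place_of(n,l)][:5])
    cv2.imwrite(f"pics/{n}13.png",im)
o=r.observe();print(o['time'],o['tool_pos'],o['wrist_force'],o['gripper_width']*85)
E
```

```text
wrist lens [([545.8, -52.7, 177.7], 0.79)]
wrist grip [([529.5, 12.0, 218.6], 0.9)]
wrist sample_mid []
side lens [([765.5, -3.5, 3.1], 0.69), ([548.8, -50.6, 174.2], 0.67)]
side grip [([529.3, 14.6, 223.3], 0.62), ([545.5, -55.7, 14.3], 0.2)]
side sample_mid [([285.5, -327.2, 53.4], 0.93), ([274.8, -494.2, 50.6], 0.9), ([345.2, -635.2, 47.2], 0.8), ([527.2, 34.2, 37.9], 0.71), ([355.6, -94.1, 2.4], 0.68)]
scene lens [([544.0, -52.8, 176.8], 0.91)]
scene grip [([533.2, 10.6, 220.2], 0.65)]
scene sample_mid [([551.4, -51.9, 62.2], 0.86), ([348.9, -642.0, 51.4], 0.77), ([657.4, -551.2, 52.3], 0.67), ([283.4, -327.0, 51.3], 0.62), ([271.8, -491.0, 49.7], 0.62)]
17.4333 [533.03033919  11.42327313 205.05284857] [ 1.25196502 13.83882442  5.07786534] 22.28354215777004
```

View pics/wrist13.png

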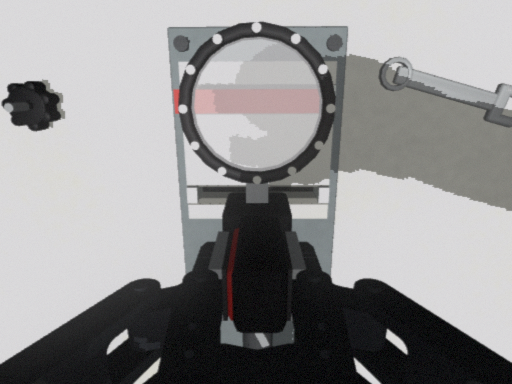

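View pics/side13.png

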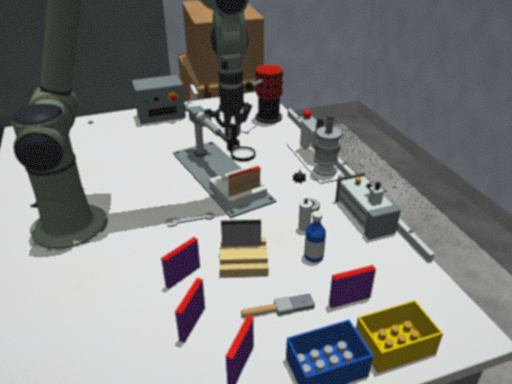

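```bash
python3 - <<'E'
from cell import r
print(r.job_done()); o=r.observe();print(o['time'],o['wrist_force'],o['gripper_width']*85)
E
```

```text
the job is handed in; nothing more can be done
None
the job is handed in; nothing more can be done
```

I moved the oak panel from the rack into the wide slot, band up, and let go of it. Then I gripped the magnifier handle with the button squeezed in, drew the arm to its second stop, and handed the job in at about 17.4 s while still holding it.

**Panel:** After release, the detection networks put its centre at z of about 62.5 mm, against 62 mm for fully home. I corrected its sideways position twice while lowering it. Side force in the slot was about 4–6 N and the contact on the slot floor about 8–10 N.

**Magnifier:** The grip opening was about 22 mm, which fits the button being fully in. Pulling 2 mm further moved the handle no more, and the force rose from 8 to about 13 N, so I took that as the second stop. The networks put the lens at about (545, -53), over the wide slot measured at (544, -53), and the wrist picture shows the red band through it.

**Other things:** The pictures show the grey panel still in its groove and the things in view apparently undisturbed. I did not measure them again after the moves.

**Disagreements:**
- The networks' positions differed from my own pixel measurements by up to about 5 mm. I relied on the wrist-camera measurements and the measured forces.
- In the last side view the networks did not find the placed panel and gave false positions for it (narrow slot, wrench). It is plainly visible in that picture.

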